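# Load the meter's battery and close its cover

### The arm

A 6-joint arm with a two-finger parallel gripper is mounted at the origin on the work surface. World frame = base frame: x ahead of the robot, y to its left, z up, the work surface at z = 0. Lengths are in m, angles in rad, forces in N, time in s.
With the tool pointing down it reaches from about 0.35 to 0.775 m from the base axis. Payload 7.3 kg.
Tool frame: the origin (TCP) lies at the centre of the arm's flange, where the gripper is bolted on; the fingertips stand 178 mm ahead of it and the grasp point (between the pads) lies 159 mm ahead of it; z points along the fingers, y is the line along which they close (so a half turn about z gives the same grasp; the last joint's range is limited). The gripper opens to 92 mm and grips with 3 to 60 N. Pads are 19 mm wide; open, the fingers measure 130 mm over their backs; the gripper's body (75 mm by 190 mm) begins 47 mm behind the grasp point.
Start: joints at [-1.354, 0.342, 1.524, -0, 1.275, -0.146], TCP at [0.186, -0.491, 0.405] pointing down, gripper open.
Joint ranges: [-2.53, 2.53], [-0.77, 2.02], [0.04, 2.7], [-1, 4.14], [0.28, 2.66], [-3.11, 3.11]. Speed limits (rad/s): [2.57, 2.57, 3.14, 3.14, 3.14, 3.14].

### API

Orientations are given as [roll, pitch, yaw] about the fixed x, y, z axes, in that order (R = Rz(yaw) Ry(pitch) Rx(roll)).
In Python, from cell import telemetry, vision, ticket gives the robot as it stands.
- The arm moves only by the shell command python3 -m crank 'ROWS' [FORCE]. ROWS is JSON, a list of rows, each a list of 5 numbers: the gripper command: -1 is shut, 1 is fully open, values between are in proportion, then the shift along the tool's x, y, z in mm, then the turn about the tool's z in rad. In form: [[fingers, dx, dy, dz, roll], ...]. A call has 1 to 12 rows; each row is the pose to reach, as a shift and turn from the pose commanded when the call began, along the tool's axes at that moment; what a row does not reach only later rows make up. A row lasts 1/12 s, in which the tool goes at most 41.7 mm and 7.16 degrees, less where a joint would pass 70% of its speed; a pose out of reach is approached as far as the arm can. A call with a gripper value outside its range is refused whole. The fingers move at their own pace and stop on an object; FORCE is the grip in N (left out, the last holds). Time passes only in rows, so rows that repeat a pose let the fingers close. It gives the time, the measured TCP pose, the force, the opening and the grip force at its end, in the units of the state.
- telemetry.observe(): the state, without advancing time (a new reading comes with each control period).
- vision.read_camera(name): name is "scene" or "top"; returns (picture, depth): 480x640x3 uint8, red, green, blue; 480x640 float32, m along the optical axis (not along the pixel's ray), 0 where there is no reading.
- vision.get_calibration(name): a dict with "camera_matrix" (3x3 intrinsics, pixels), "dist" ([k1, k2, p1, p2, k3] as OpenCV has them; the pictures are not rectified), "rvec" (rotation vector, rad) and "tvec" (3), from world to camera coordinates, as OpenCV has them. Camera axes: x right, y down, z forward; pixel columns grow to the right and rows downward; lengths in m; the calibration is good to about 2 mm. A picture is of the moment at which its call begins. get_calibration takes no time and is no camera call.
- ticket.hand_in(): hands the job in; it is judged then, once.
The state is a dict: "time": time; "qpos": joint angles; "qvel": joint speeds; "joint_efforts": joint torques, N m; "tool_pos": TCP position; "tool_rot": TCP orientation; "contact_force": force on the tool from outside, world axes, zero at the start; "torque": the same for the moment, N m; "opening": finger opening in m; "grip_force": force on a finger pad.
Only numpy, scipy, OpenCV 4.12 (cv2) and the standard library are available. Lean on these libraries where they do the work, as an engineer would, in place of code of your own. Each camera call takes 0.05 s, during which the arm holds its last target. There are 200 camera calls.

### The job

Put the fresh battery cell (black with an orange band) from the blue rack into the battery module (black base, white ends): its flat end against the spring contact, pushed in until the other end tips down and lies level in the bay with its button at the red wall. Then seat the green cover flat over both pins of the module and let go. Leave the grey spent cell in the rack and leave the glassware and burner where they stand.

Things in the scene. Friction and masses are not known exactly. Their poses are not given: they have to be found in the camera images.
- fresh_center (a point): Centre of the fresh cell: lying cylinder, 34 mm in diameter, 61.5 mm long with its button, 140 g, black, the 17 mm next to the button end orange. Its x axis runs along the cell to the button (plus) end. The button, 10 mm in diameter, is the last 2.5 mm; the can is 59 mm long. It lies in one of the rack's two places, centre 33 mm above the bench.
- fresh_plus (a point): Tip of the fresh cell's button, 30.75 mm from its centre along its x axis.
- spent_center (a point): Centre of the spent cell: same size and shape, grey with a white band at the button end. It lies in the other place of the rack, parallel to the fresh one, and must stay there.
- rack: Blue cell rack, fixed to the bench: base 74 x 130 x 8 mm, origin at the centre of its underside, x along the cells. Its two places are 40 mm to either side of the origin along y; each carries its cell on two short V supports near the cell's ends, 8 mm clear above the base, no wider than the cell.
- housing: Battery module, black base with white ends, fixed to the bench, origin at the centre of its underside. Base 140 x 72 x 12 mm; bay along its x axis, open at the sides, spring contact at the +x end. White end post (x -66 to -48 mm) and white spring block (x 41 to 66 mm), both 60 wide, tops 57 mm above the underside: the cover rests on them.
- bay (a point): Where the centre of the loaded cell lies: (-1.25, 0, 37) mm in the module's frame, axes as the module's. Two V supports under it (module x -30 to -18 and 8 to 32 mm, no wider than the cell, 8 mm clear of the base) centre the cell, its lowest line 20 mm above the module's underside. Loaded, the flat end is at module x = 29.5 and the button tip at -32 mm.
- wall_top (a point): Middle of the top edge of the red wall that the button end meets, on its bay-side face: (-32, 0, 40) mm in the module's frame. The wall is 6 mm thick and 40 mm wide; its top is 20 mm above the lowest line of a loaded cell. Clamped by the spring, a cell let go too high can stay a few mm up: press it down onto the supports.
- pin_a (a point): Tip of the steel pin on the spring block, at (57, 0, 69) mm in the module's frame. Each pin is 8 mm in diameter and 12 mm tall, tapered over its last 4 mm.
- pin_b (a point): Tip of the like pin on the end post, at (-57, 0, 69) mm in the module's frame.
- contact (a joint): Spring contact: brass 10 x 10 mm plunger on the bay's axis. 0 at rest, face at module x = 23 mm; grows (m) as pressed to +x, stop at 0.014. Pushes 2 N plus 0.5 N per mm. At rest the bay is 6.5 mm too short and the plunger's square top blocks a cell lowered level: the flat end goes in low, tilted 20 degrees or more, presses it, then the button end tips down past the wall.
- cover_grip (a point): Centre of the black grip bar on the green cover plate (140 x 72 x 5 mm, 120 g, lying flat). The bar, 60 mm along the plate's x axis, 12 mm wide, rises 24 mm from the plate's middle; this point is 17 mm above the plate's underside. Two 11 mm holes 57 mm either side along x take the pins, either way round. Seated, it is 74 mm above the module's origin.
- amber_jar: Amber jar with black cap, 52 mm in diameter, 95 mm tall, origin under its centre.
- beaker: Glass beaker, 60 mm in diameter, 75 mm tall, origin under its centre.
- dishes: Stack of clear culture dishes, 64 mm in diameter, 46 mm tall, origin under its centre.
- flask: Green glass conical flask, 64 mm in diameter, 90 mm tall, origin under its centre.
- crucible: White porcelain bowl, 70 mm in diameter, 35 mm tall, origin under its centre.
- burner: Metal gas burner without hose, foot 80 mm in diameter, 126 mm tall, origin under its centre.

How it is judged:
By the outcome, as a careful person would: the job done as asked, in the order asked, and still so for the second after the job is handed in, with the robot touching nothing.
It also fails if it takes over 67 s, if anything falls off the work surface, if the arm or the gripper's body presses on something with over 40 N, if the wrist force passes 120 N, or if a joint passes its speed limit or range.

## Working session

There is one attempt and no reset: what is moved stays moved. The work goes in short steps, Python scripts to look and compute and a shell command to move; the robot and the scene stay as the last step left them, time stands still between calls to the robot, and variables do not carry over. Pictures are saved under pics/ and viewed, at most 10 in all, crops included, and the job is handed in when it is done.

```bash
mkdir -p pics; ls
python3 - <<'E'
from cell import telemetry, vision
import cv2,numpy as np
for n in("scene","top"):
    p,d=vision.read_camera(n); cv2.imwrite(f"pics/{n}0.png",p[...,::-1]); np.savez(f"{n}0.npz",p=p,d=d)
    c=vision.get_calibration(n); print(n,c)
print(telemetry.observe())
E
```

```text
pics
scene {'camera_matrix': array([[455.21586513,   0.        , 322.15576368],
       [  0.        , 455.21586513, 234.95966348],
       [  0.        ,   0.        ,   1.        ]]), 'dist': array([-0.01647855,  0.        ,  0.        ,  0.        ,  0.        ]), 'rvec': array([ 2.34154235,  1.14347974, -0.35649772]), 'tvec': array([-0.33754063, -0.31825005,  1.11307204])}
top {'camera_matrix': array([[502.43904837,   0.        , 310.32868855],
       [  0.        , 502.43904837, 239.52530837],
       [  0.        ,   0.        ,   1.        ]]), 'dist': array([-0.05633529,  0.        ,  0.        ,  0.        ,  0.        ]), 'rvec': array([ 2.16407828, -2.1007181 ,  0.17206459]), 'tvec': array([-0.00326923,  0.54124751,  1.05929781])}
{'time': 0.1, 'qpos': array([-1.35397338e+00,  3.42625654e-01,  1.52489804e+00,  8.05488499e-06,
        1.27537762e+00, -1.46009817e-01]), 'qvel': array([ 5.20150109e-04, -2.75380508e-03, -1.55613498e-03, -1.07587121e-03,
        8.15787117e-05, -7.22452809e-04]), 'joint_efforts': array([ 1.57555965e-03, -4.32004416e+01, -2.44694871e+01,  7.18942448e-02,
        5.26432588e-02, -2.73956039e-05]), 'tool_pos': array([ 0.18632713, -0.4907001 ,  0.4041367 ]), 'tool_rot': array([-3.14029905e+00, -1.98018725e-04,  3.62830287e-01]), 'contact_force': array([-0.05760355,  0.41664983, -0.4423965 ]), 'torque': array([ 0.04357634, -0.03395649, -0.00040894]), 'grip_force': 0.0, 'opening': 0.09205545854656198}
```

View pics/top0.png

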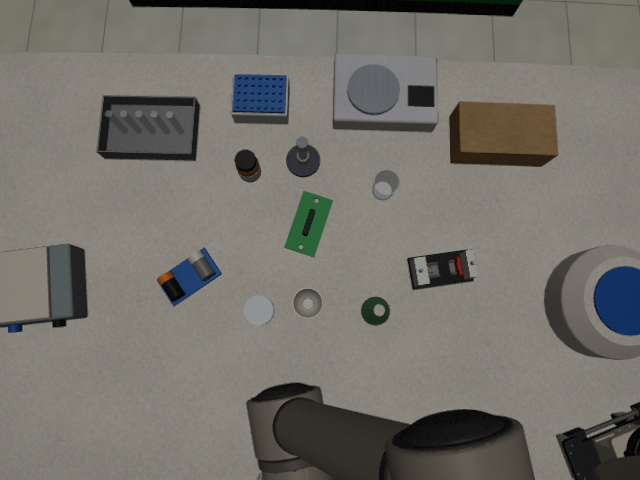

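View pics/scene0.png

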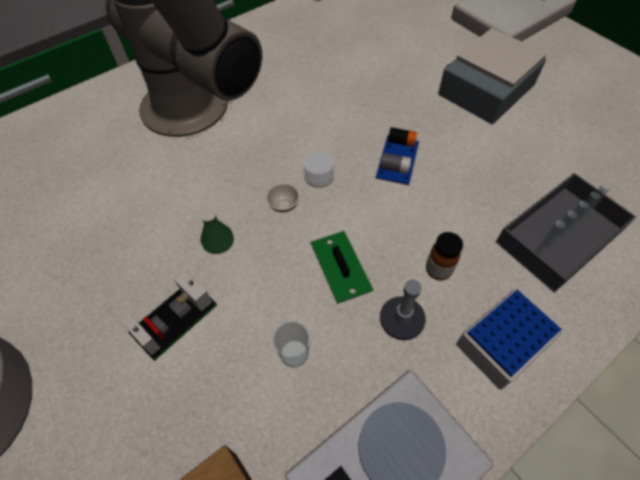

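The top view shows the rack at about (189,277). The fresh cell is its left one, with the orange button end towards (165,277). The module is at (441,269), spring on the left at (421,270) and red wall at (460,265). The cover is at (308,224). The scene view shows the same layout from the far side.

```bash
cat > h.py <<'E'
import cv2,numpy as np
from cell import vision
def cloud(n,p,d):
    c=vision.get_calibration(n);K=c["camera_matrix"];R=cv2.Rodrigues(c["rvec"])[0]
    v,u=np.mgrid[:480,:640]
    q=cv2.undistortPoints(np.stack([u,v],-1).reshape(-1,1,2).astype(np.float64),K,c["dist"]).reshape(480,640,2)
    X=np.dstack([q*d[...,None],d]); W=(X-c["tvec"])@R
    W[d==0]=np.nan
    return W
def plane(n,uv,z):
    c=vision.get_calibration(n);R=cv2.Rodrigues(c["rvec"])[0]
    q=cv2.undistortPoints(np.array(uv,float).reshape(-1,1,2),c["camera_matrix"],c["dist"]).reshape(-1,2)
    r=np.c_[q,np.ones(len(q))]@R; o=-R.T@c["tvec"]
    return (o+r*((z-o[2])/r[:,2])[:,None])[:,:2]
def project(n,P):
    c=vision.get_calibration(n)
    return cv2.projectPoints(np.array(P,float).reshape(-1,1,3),c["rvec"],c["tvec"],c["camera_matrix"],c["dist"])[0].reshape(-1,2)
def rect(pts):
    (c,s,_)=r=cv2.minAreaRect((pts*1000).astype(np.float32)); b=cv2.boxPoints(r)
    e=max(b[1]-b[0],b[2]-b[1],key=np.linalg.norm)
    return np.round(c,1),np.round(s,1),round(np.degrees(np.arctan2(e[1],e[0])),1)
E
cat > m.py <<'E'
from h import *
for n in("top","scene"):
    f=np.load(n+"0.npz");p,d=f["p"],f["d"];W=cloud(n,p,d);x,y,z=np.moveaxis(W,-1,0)
    r,g,b=np.moveaxis(p.astype(int),-1,0); H,S,V=np.moveaxis(cv2.cvtColor(p,cv2.COLOR_RGB2HSV).astype(int),-1,0)
    def biggest(m):
        k,l,s,c=cv2.connectedComponentsWithStats(m.astype(np.uint8)); return l==1+np.argmax(s[1:,4])
    ws=(x>.2)&(x<.75)&(abs(y)<.5)
    print(n,"bench z",np.nanmedian(z[ws]))
    def rep(t,m):
        m=m&~np.isnan(z)
        print(t,m.sum(),"uv",np.argwhere(m).mean(0)[::-1].round(1) if m.any() else"", "xyz",(1000*W[m].mean(0)).round(1), rect(W[m][:,:2]) if m.sum()>4 else"", (1000*np.percentile(z[m],[5,95])).round(0) if m.any() else "")
    org=ws&(H<16)&(S>150)&(V>110)&(y>.2); rep("orange",org)
    o=W[org][:,:2].mean(0)
    near=np.hypot(x-o[0],y-o[1])<.075
    fresh=near&(z>.027)&((S<90)&(V<60)|org); rep("fresh",biggest(fresh))
    rack=ws&(H>100)&(H<125)&(S>150)&(np.hypot(x-o[0],y-o[1])<.16)&(z<.02); rep("rackblue",rack)
    spent=(np.hypot(x-o[0],y-o[1])<.15)&(z>.027)&(S<90)&(V>70); rep("spent",biggest(spent))
    gr=ws&(H>50)&(H<80)&(S>150)&(z<.02); gb=biggest(gr); rep("cover",gb)
    cc=W[gb][:,:2].mean(0); bar=(np.hypot(x-cc[0],y-cc[1])<.045)&(z>.022)&(S<120); rep("bar",bar)
    red=ws&((H<6)|(H>174))&(S>150)&(V>90)&(y<0); rb=biggest(red); rep("red",rb)
    rc=W[rb][:,:2].mean(0); wh=(np.hypot(x-rc[0],y-rc[1])<.14)&(abs(z-.057)<.005)&(S<60)&(V>110)
    k,l,s,c=cv2.connectedComponentsWithStats(wh.astype(np.uint8))
    for i in range(1,k):
        if s[i,4]>40: rep("white",l==i)
    pin=(np.hypot(x-rc[0],y-rc[1])<.14)&(z>.063)&(z<.075); rep("pinpts",pin)
E
python3 m.py
```

```text
top bench z 0.00041475707186415533
orange 88 uv [164.6 277. ] xyz [448.6 327.8  47.1] (array([447.8, 328.8]), array([16.5, 27.5]), np.float32(-52.0)) [41. 51.]
fresh 304 uv [170.  285.2] xyz [431.2 314.7  46.4] (array([430.9, 316. ]), array([58.9, 29.2]), np.float32(37.9)) [39. 51.]
rackblue 909 uv [191.3 276.9] xyz [454.2 278.8   7.4] (array([454.8, 285. ]), array([ 72. , 128.9]), np.float32(-53.1)) [ 4. 11.]
spent 241 uv [198.4 261.7] xyz [484.5 255.7  47.2] (array([479.2, 253.1]), array([59. , 32.4]), np.float32(36.9)) [39. 52.]
cover 12 uv [310.6 252.1] xyz [518.8  11.7   6.1] (array([519.3,  10.9]), array([13.9,  7.2]), np.float32(79.4)) [ 4. 10.]
bar 8 uv [305.4 232.6] xyz [559.3  24.5  27.8] (array([559.9,  24.7]), array([5.9, 5.4]), np.float32(68.2)) [26. 30.]
red 43 uv [459.1 265.2] xyz [ 494.5 -316.1   39.6] (array([ 493.6, -315.5]), array([38.1,  6.9]), np.float32(6.9)) [36. 43.]
white 205 uv [471.6 263. ] xyz [ 497.9 -338.4   56.7] (array([ 498.1, -338.8]), array([60.3, 19.2]), np.float32(10.4)) [54. 60.]
white 281 uv [421.3 270.5] xyz [ 478.4 -228.6   56.6] (array([ 479.
[... 794 characters left out ...]
6.3,  16.4]), array([ 67.4, 137.4]), np.float32(-16.8)) [3. 7.]
bar 139 uv [340.7 260.4] xyz [589.   14.6  28.1] (array([586. ,  15.5]), array([ 9.1, 57.8]), np.float32(-15.4)) [24. 31.]
red 74 uv [151.  324.5] xyz [ 494.5 -317.2   40. ] (array([ 494.3, -317.2]), array([39.1,  5.6]), np.float32(11.4)) [38. 42.]
white 441 uv [190.  284.9] xyz [ 479.7 -230.1   57. ] (array([ 478.5, -229.8]), array([60.7, 25.1]), np.float32(9.5)) [55. 59.]
white 351 uv [136.  329.8] xyz [ 497.3 -339.4   56.9] (array([ 496.5, -339.6]), array([62.4, 18.1]), np.float32(9.4)) [55. 59.]
pinpts 32 uv [162.2 304.8] xyz [ 489.2 -283.1   66.2] (array([ 488.1, -283. ]), array([  7.1, 121.2]), np.float32(-80.5)) [63. 69.]
```

```bash
cat > go.py <<'E'
# go.py x y zgrasp(mm) yaw(deg): tool-frame shift and turn from present pose
import sys,numpy as np
from cell import telemetry
from scipy.spatial.transform import Rotation as R
s=telemetry.observe();r=R.from_euler("xyz",s["tool_rot"])
x,y,z,yaw=map(float,sys.argv[1:5])
d=np.array([x,y,z+159])-1000*s["tool_pos"]
t=-(np.radians(yaw)-s["tool_rot"][2]); t=(t+np.pi)%(2*np.pi)-np.pi
print("shift",r.inv().apply(d).round(1),"turn",round(t,4),"| tcp",(1000*s["tool_pos"]).round(1),"rot",s["tool_rot"].round(3),"q6",s["qpos"][5].round(2),"t",s["time"],"open",s["opening"],"grip",s["grip_force"],"F",s["contact_force"].round(1))
E
python3 go.py 450 -60 245 36.9; python3 go.py 428.6 314.5 130 36.9
```

```text
shift [ 399.4 -309.1    0.6] turn -0.2812 | tcp [ 186.3 -490.7  404.1] rot [-3.14  -0.     0.363] q6 -0.15 t 0.1 open 0.09205545854656198 grip 0.0 F [-0.1  0.4 -0.4]
shift [ 512.3 -666.6  116.1] turn -0.2812 | tcp [ 186.3 -490.7  404.1] rot [-3.14  -0.     0.363] q6 -0.15 t 0.1 open 0.09205545854656198 grip 0.0 F [-0.1  0.4 -0.4]
```

```bash
python3 -m crank '[[0.4,400,-309,0,-0.281],[0.4,400,-309,0,-0.281],[0.4,400,-309,0,-0.281],[0.4,400,-309,0,-0.281],[0.4,400,-309,0,-0.281],[0.4,400,-309,0,-0.281],[0.4,400,-309,0,-0.281],[0.4,400,-309,0,-0.281],[0.4,400,-309,0,-0.281],[0.4,400,-309,0,-0.281],[0.4,400,-309,0,-0.281],[0.4,400,-309,0,-0.281]]'; python3 go.py 428.6 314.5 130 36.9
```

```text
time: 1.1
tool_pos: [0.4483, -0.0625, 0.4046]
tool_rot: [3.142, 0.0, 0.644]
contact_force: [1.3, -1.2, 0.2]
opening: 0.0641
grip_force: 0.0
shift [ 210.6 -313.4  115.6] turn -0.0002 | tcp [448.3 -62.5 404.6] rot [3.142 0.    0.644] q6 0.62 t 1.1 open 0.06412850306413112 grip 0.0 F [ 1.3 -1.2  0.2]
```

```bash
python3 -m crank '[[0.4,210.5,-313.5,115.5,0],[0.4,210.5,-313.5,115.5,0],[0.4,210.5,-313.5,115.5,0],[0.4,210.5,-313.5,115.5,0],[0.4,210.5,-313.5,115.5,0],[0.4,210.5,-313.5,115.5,0],[0.4,210.5,-313.5,115.5,0],[0.4,210.5,-313.5,115.5,0],[0.4,210.5,-313.5,115.5,0],[0.4,210.5,-313.5,115.5,0],[0.4,210.5,-313.5,115.5,0],[0.4,210.5,-313.5,115.5,0]]'; python3 go.py 428.6 314.5 35 36.9
python3 - <<'E'
from h import *
p,d=vision.read_camera("scene");cv2.imwrite("pics/s1.png",cv2.resize(p[60:260,280:520,::-1],None,fx=3,fy=3))
E
```

```text
time: 2.1
tool_pos: [0.4274, 0.3132, 0.2883]
tool_rot: [3.142, 0.002, 0.646]
contact_force: [-0.6, -1.2, 0.6]
opening: 0.0643
grip_force: 0.0
shift [ 1.9 -0.4 94.3] turn 0.0023 | tcp [427.4 313.2 288.3] rot [3.142e+00 2.000e-03 6.460e-01] q6 1.41 t 2.1 open 0.06431879345744228 grip 0.0 F [-0.6 -1.2  0.6]
```

View pics/s1.png

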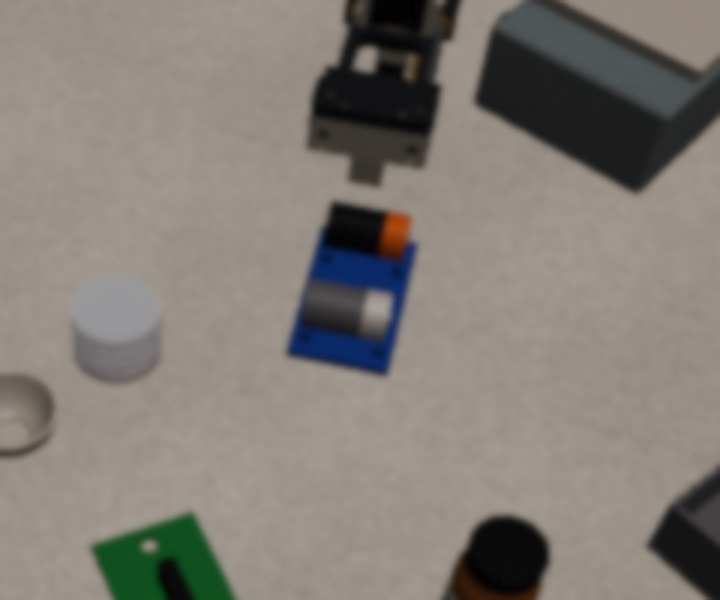

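The gripper, crop (367,170), hangs directly above the fresh cell (368,230) with its fingers across the cell. I'll go down and grip.

```bash
python3 -m crank '[[0.4,1,-0.5,40,0],[0.4,1,-0.5,70,0],[0.4,1,-0.5,95,0],[0.4,1,-0.5,95,0],[-0.4,1,-0.5,95,0],[-0.4,1,-0.5,95,0],[-0.4,1,-0.5,95,0],[-0.4,1,-0.5,95,0],[-0.4,1,-0.5,95,0],[-0.4,1,-0.5,95,0]]' 20; python3 go.py 428.6 314.5 35 36.9
```

```text
time: 2.98
tool_pos: [0.4281, 0.3147, 0.1957]
tool_rot: [-3.139, -0.003, 0.643]
contact_force: [-5.6, 7.9, 5.1]
opening: 0.0336
grip_force: 20.0
shift [0.3 0.5 1.7] turn -0.0013 | tcp [428.1 314.7 195.7] rot [-3.139e+00 -3.000e-03  6.430e-01] q6 1.41 t 2.9833 open 0.03362314560952038 grip 20.003501772880554 F [-5.6  7.9  5.1]
```

```bash
python3 -m crank '[[-0.4,0,0,-40,0],[-0.4,0,0,-80,0],[-0.4,0,0,-120,0],[-0.4,0,0,-145,0],[-0.4,0,0,-145,0]]'; python3 go.py 489.3 -292 180 -80.44
```

```text
time: 3.4
tool_pos: [0.4293, 0.3141, 0.3458]
tool_rot: [3.14, -0.012, 0.644]
contact_force: [1.0, 1.1, -1.1]
opening: 0.0332
grip_force: 20.0
shift [-316.1  520.6    4. ] turn 2.0481 | tcp [429.3 314.1 345.8] rot [ 3.14  -0.012  0.644] q6 1.41 t 3.4 open 0.03318895116153749 grip 19.99821960926056 F [ 1.   1.1 -1.1]
```

```bash
python3 -m crank '[[-0.4,-26,43,0,0.12],[-0.4,-52,86,0,0.24],[-0.4,-78,129,0,0.36],[-0.4,-104,172,0,0.48],[-0.4,-130,215,0,0.6],[-0.4,-156,258,0,0.72],[-0.4,-182,301,0,0.84],[-0.4,-208,344,0,0.96],[-0.4,-234,387,0,1.08],[-0.4,-260,430,0,1.2],[-0.4,-286,473,0,1.32],[-0.4,-316,520,0,1.44]]'; python3 go.py 489.3 -292 120 -80.44
```

```text
time: 4.4
tool_pos: [0.4775, -0.186, 0.3388]
tool_rot: [3.141, 0.001, -0.802]
contact_force: [1.5, -0.4, -1.5]
opening: 0.0336
grip_force: 20.0
shift [84.4 65.1 59.8] turn 0.6018 | tcp [ 477.5 -186.   338.8] rot [ 3.141e+00  1.000e-03 -8.020e-01] q6 1.85 t 4.4 open 0.03360169342165108 grip 19.991568624973297 F [ 1.5 -0.4 -1.5]
```

```bash
python3 -m crank '[[-0.4,84.5,65,60,0.602],[-0.4,84.5,65,60,0.602],[-0.4,84.5,65,60,0.602],[-0.4,84.5,65,60,0.602],[-0.4,84.5,65,60,0.602],[-0.4,84.5,65,60,0.602],[-0.4,84.5,65,60,0.602],[-0.4,84.5,65,60,0.602]]' 12; python3 go.py 489.3 -292 105 -80.44
cat > look.py <<'E'
import sys
from h import *
n=sys.argv[1]
p,d=vision.read_camera("scene");np.savez(n+".npz",p=p,d=d)
cv2.imwrite(f"pics/{n}.png",cv2.resize(p[200:400,60:300,::-1],None,fx=3,fy=3,interpolation=cv2.INTER_CUBIC))
E
python3 look.py s2
```

```text
time: 5.07
tool_pos: [0.4906, -0.2895, 0.2793]
tool_rot: [3.142, -0.0, -1.395]
contact_force: [-0.2, 0.5, -0.9]
opening: 0.0337
grip_force: 12.0
shift [ 2.2  1.8 15.3] turn 0.0094 | tcp [ 490.6 -289.5  279.3] rot [ 3.142 -0.    -1.395] q6 2.3 t 5.0667 open 0.03370677797078129 grip 11.997944712638855 F [-0.2  0.5 -0.9]
```

View pics/s2.png

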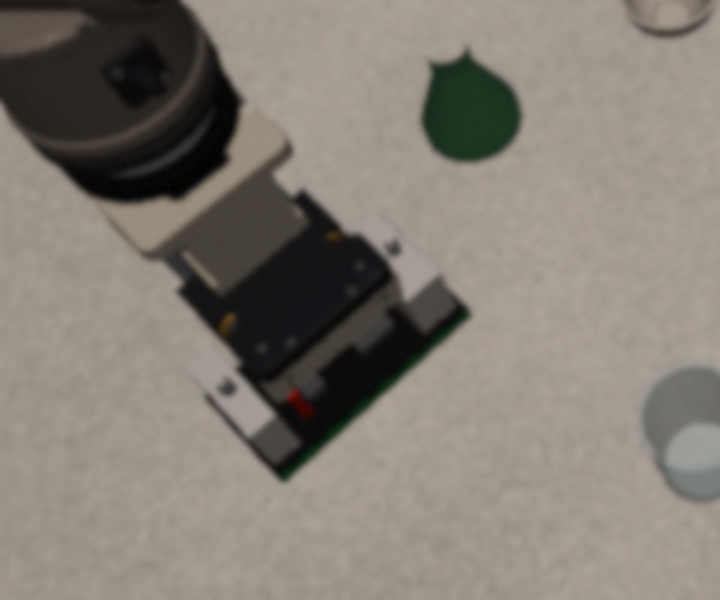

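The gripper hides the cell, but it sits over the bay between the white ends: spring block at crop (400,260), end post at (245,410), red wall at (300,403). I'll lower it in steps and check force and pose.

```bash
python3 -m crank '[[-0.4,1.5,1.8,30,0.0095],[-0.4,1.5,1.8,54,0.0095],[-0.4,1.5,1.8,54,0.0095],[-0.4,1.5,1.8,54,0.0095]]'; python3 go.py 489.3 -292 52 -80.44;  python3 -m crank '[[-0.4,0,0,4,0],[-0.4,0,0,8,0],[-0.4,0,0,8,0]]'; python3 go.py 489.3 -292 52 -80.44
```

```text
time: 5.45
tool_pos: [0.489, -0.2912, 0.2248]
tool_rot: [3.14, 0.002, -1.406]
contact_force: [0.3, -0.4, -0.6]
opening: 0.0335
grip_force: 12.0
shift [ 0.9 -0.2 13.8] turn -0.002 | tcp [ 489.  -291.2  224.8] rot [ 3.140e+00  2.000e-03 -1.406e+00] q6 2.31 t 5.45 open 0.03351760766953967 grip 11.997804790735245 F [ 0.3 -0.4 -0.6]
time: 5.7
tool_pos: [0.4896, -0.2919, 0.2182]
tool_rot: [-3.14, -0.002, -1.407]
contact_force: [1.4, -0.6, 1.3]
opening: 0.0337
grip_force: 12.0
shift [0.1 0.3 7.2] turn -0.0032 | tcp [ 489.6 -291.9  218.2] rot [-3.140e+00 -2.000e-03 -1.407e+00] q6 2.31 t 5.7 open 0.0337018974614016 grip 12.000479400157928 F [ 1.4 -0.6  1.3]
```

```bash
python3 -m crank '[[-0.4,0,0,2,0],[-0.4,0,0,4,0],[-0.4,0,0,4,0]]'; python3 -m crank '[[-0.4,0,0,2,0],[-0.4,0,0,4,0],[-0.4,0,0,4,0]]'; python3 go.py 489.3 -292 52 -80.44;python3 look.py s3
python3 - <<'E'
from h import *
for n in("top","scene"):
    p,d=vision.read_camera(n);W=cloud(n,p,d);H,S,V=np.moveaxis(cv2.cvtColor(p,cv2.COLOR_RGB2HSV).astype(int),-1,0)
    X=np.array([-.166,.986]);M=np.dstack([(W[...,:2]-[.48775,-.2826])@X,(W[...,:2]-[.48775,-.2826])@np.array([-.986,-.166]),W[...,2]])*1000
    m=(abs(M[...,0])<70)&(abs(M[...,1])<40)&(M[...,2]<85)&(H>6)&(H<18)&(S>150)&(V>70)
    print(n,m.sum(),M[m].round()[::max(1,m.sum()//12)].tolist())
E
```

```text
time: 5.95
tool_pos: [0.4894, -0.2914, 0.2136]
tool_rot: [-3.141, -0.0, -1.407]
contact_force: [1.2, 4.1, 4.8]
opening: 0.0336
grip_force: 12.0
time: 6.2
tool_pos: [0.4892, -0.2913, 0.2091]
tool_rot: [-3.142, 0.001, -1.408]
contact_force: [1.1, 4.2, 2.7]
opening: 0.0336
grip_force: 12.0
shift [ 0.7  0.  -1.9] turn -0.0036 | tcp [ 489.2 -291.3  209.1] rot [-3.142e+00  1.000e-03 -1.408e+00] q6 2.31 t 6.2 open 0.03358138631673585 grip 12.002336382865906 F [1.1 4.2 2.7]
top 0 []
scene 0 []
```

```bash
python3 -m crank '[[-0.4,-3,0,0,0],[-0.4,-6,0,0,0],[-0.4,-9,0,0,0],[-0.4,-9,0,0,0]]'; python3 -m crank '[[-0.4,-3,0,0,0],[-0.4,-6,0,0,0],[-0.4,-8,0,0,0],[-0.4,-8,0,0,0]]'; python3 go.py 489.3 -292 52 -80.44
```

```text
time: 6.68
tool_pos: [0.4875, -0.283, 0.2091]
tool_rot: [3.141, -0.001, -1.407]
contact_force: [-0.5, -4.1, -1.6]
opening: 0.0335
grip_force: 12.0
time: 7.02
tool_pos: [0.4864, -0.2755, 0.2095]
tool_rot: [-3.141, -0.002, -1.407]
contact_force: [-0.5, -7.5, -1.5]
opening: 0.0336
grip_force: 12.0
shift [16.8 -0.2 -1.5] turn -0.0034 | tcp [ 486.4 -275.5  209.5] rot [-3.141e+00 -2.000e-03 -1.407e+00] q6 2.33 t 7.0167 open 0.033647787287190874 grip 12.00194388628006 F [-0.5 -7.5 -1.5]
```

```bash
python3 look.py s4
```

```text
(no output)
```

View pics/s4.png

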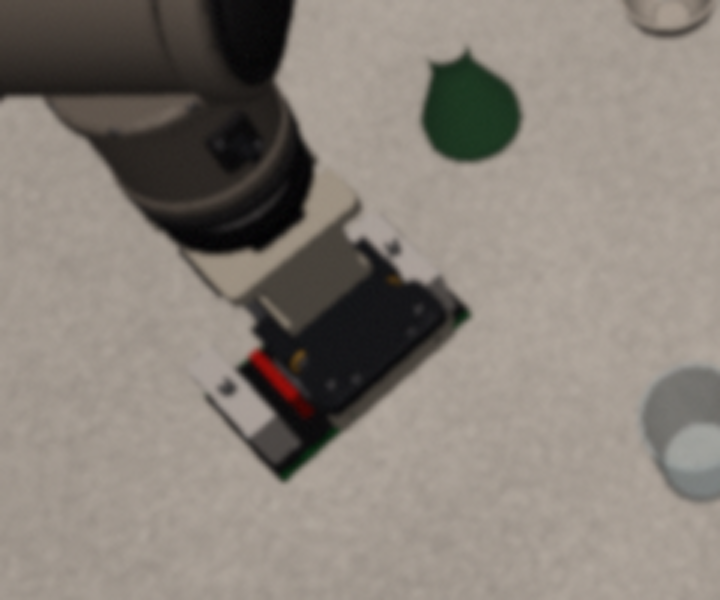

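The red wall's top, crop (280,383), is uncovered and the cell is on its bay side. Now I'll tip it down.

```bash
python3 -m crank '[[-0.4,0,0,2,0],[-0.4,0,0,4,0],[-0.4,0,0,5,0],[-0.4,0,0,5,0]]'; python3 -m crank '[[-0.4,0,0,2,0],[-0.4,1,0,4,0],[-0.4,1,0,5,0],[-0.4,1,0,5,0]]'; python3 go.py 487 -278.6 41 -80.44
```

```text
time: 7.4
tool_pos: [0.4866, -0.2759, 0.2048]
tool_rot: [-3.14, -0.003, -1.408]
contact_force: [-0.4, -6.5, 2.4]
opening: 0.0336
grip_force: 12.0
time: 7.73
tool_pos: [0.4869, -0.2767, 0.1997]
tool_rot: [-3.14, -0.003, -1.408]
contact_force: [-0.1, -5.4, 0.8]
opening: 0.0335
grip_force: 12.0
shift [ 1.9  0.2 -0.3] turn -0.004 | tcp [ 486.9 -276.7  199.7] rot [-3.140e+00 -3.000e-03 -1.408e+00] q6 2.33 t 7.7333 open 0.033516989545871456 grip 11.999256125127431 F [-0.1 -5.4  0.8]
```

```bash
python3 -m crank '[[-0.4,1,0,1,0],[-0.4,2.5,0,1.5,0],[-0.4,2.5,0,1.5,0]]';python3 -m crank '[[0.2,0,0,0,0],[0.2,0,0,0,0],[0.2,0,0,0,0],[0.2,0,0,0,0],[0.2,0,0,-40,0],[0.2,0,0,-80,0],[0.2,0,0,-120,0],[0.2,-40,0,-120,0],[0.2,-80,0,-120,0],[0.2,-120,0,-120,0],[0.2,-150,0,-120,0],[0.2,-150,0,-120,0]]';  python3 look.py s5
python3 - <<'E'
from h import *
f=np.load("s5.npz");p,d=f["p"],f["d"];W=cloud("scene",p,d);H,S,V=np.moveaxis(cv2.cvtColor(p,cv2.COLOR_RGB2HSV).astype(int),-1,0)
X=np.array([-.166,.986]);D=W[...,:2]-[.48775,-.2826]
mx,my,mz=1000*D@X,1000*D@np.array([-.986,-.166]),1000*W[...,2]
for a in range(-46,40,6):
    m=(mx>a)&(mx<a+6)&(abs(my)<19)&(mz<90); print(a+3,m.sum(),"ztop",np.percentile(mz[m],90).round(1) if m.sum() else "")
m=(abs(mx)<45)&(abs(my)<25)&(H>6)&(H<18)&(S>150)&(V>70);print("orange",m.sum(),mx[m].min(),mx[m].max(),my[m].mean())
E
```

```text
time: 7.98
tool_pos: [0.4872, -0.2778, 0.1986]
tool_rot: [-3.141, 0.001, -1.408]
contact_force: [-0.6, 2.9, 7.9]
opening: 0.0336
grip_force: 12.0
time: 8.98
tool_pos: [0.461, -0.1259, 0.3175]
tool_rot: [3.14, 0.003, -1.404]
contact_force: [-0.3, 0.4, 0.2]
opening: 0.0552
grip_force: 0.0
-43 73 ztop 13.7
-37 91 ztop 40.8
-31 93 ztop 51.8
-25 110 ztop 55.7
-19 106 ztop 55.9
-13 103 ztop 55.6
-7 108 ztop 55.5
-1 99 ztop 55.7
5 104 ztop 55.2
11 102 ztop 54.8
17 101 ztop 54.5
23 96 ztop 54.2
29 78 ztop 53.6
35 66 ztop 43.4
41 121 ztop 57.5
orange 227 -30.32819014104867 -10.83636025616591 -6.073301876694696
```

View pics/s5.png

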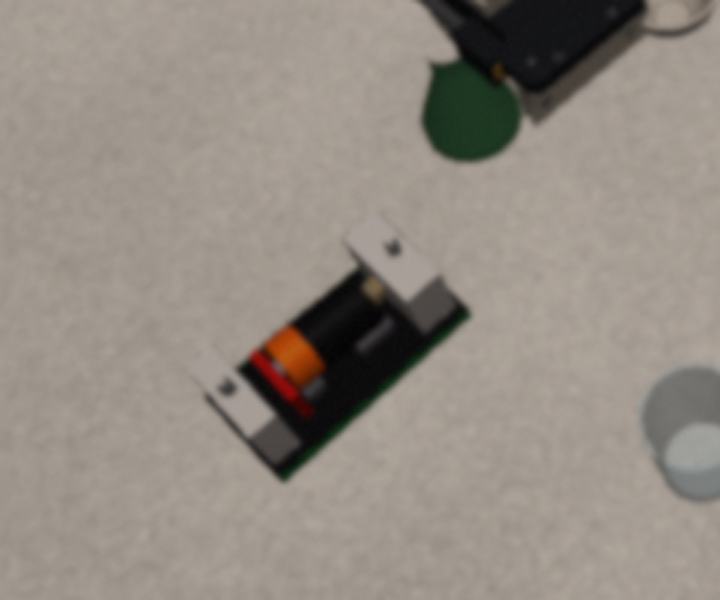

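The cell lies in the bay with its orange band at the red wall, crop (290,355). Its button end is about 2 mm high, so I'll press it down with the fingers shut.

```bash
python3 go.py 490.7 -300.4 100 -80.44
```

```text
shift [174.8   0.2  58.7] turn -0.0003 | tcp [ 462.  -128.   317.8] rot [ 3.141e+00  1.000e-03 -1.404e+00] q6 2.54 t 9.0333 open 0.05485528891167264 grip 0.0 F [ 0.8 -0.1 -0.3]
```

```bash
python3 -m crank '[[-1,42,0,0,0],[-1,84,0,0,0],[-1,126,0,20,0],[-1,160,0,40,0],[-1,174.8,0,58,0],[-1,174.8,0,58,0],[-1,174.8,0,74,0],[-1,174.8,0,80,0],[-1,174.8,0,83,0],[-1,174.8,0,83,0]]' 20;  python3 go.py 490.7 -300.4 73 -80.44; python3 -m crank '[[-1,0,0,1.5,0],[-1,0,0,3,0],[-1,0,0,3,0]]'; python3 go.py 490.7 -300.4 73 -80.44
```

```text
time: 9.87
tool_pos: [0.491, -0.3027, 0.2347]
tool_rot: [3.141, 0.0, -1.407]
contact_force: [-0.4, 0.1, -0.3]
opening: 0.0004
grip_force: 0.0
shift [-2.3 -0.1  2.7] turn -0.0034 | tcp [ 491.  -302.7  234.7] rot [ 3.141  0.    -1.407] q6 2.29 t 9.8667 open 0.00044785087498656797 grip 0.0 F [-0.4  0.1 -0.3]
time: 10.12
tool_pos: [0.4913, -0.3029, 0.2327]
tool_rot: [-3.14, -0.002, -1.407]
contact_force: [0.3, -1.0, 2.1]
opening: 0.0005
grip_force: 1.3
shift [-2.6  0.2  0.7] turn -0.0033 | tcp [ 491.3 -302.9  232.7] rot [-3.140e+00 -2.000e-03 -1.407e+00] q6 2.29 t 10.1167 open 0.000504806832224653 grip 1.2763558700680733 F [ 0.3 -1.   2.1]
```

Contact at fingertip height 54.7 mm; pressing a little further.

```bash
python3 -m crank '[[-1,0,0,1,0],[-1,0,0,2,0],[-1,0,0,2,0]]';  python3 -m crank '[[-1,0,0,1,0],[-1,0,0,2,0],[-1,0,0,2,0],[-1,0,0,2,0]]'; python3 go.py 490.7 -300.4 73 -80.44
```

```text
time: 10.37
tool_pos: [0.4917, -0.303, 0.232]
tool_rot: [-3.139, -0.003, -1.407]
contact_force: [-0.4, 0.9, 11.5]
opening: 0.0002
grip_force: 6.1
time: 10.7
tool_pos: [0.4917, -0.303, 0.2317]
tool_rot: [-3.138, -0.004, -1.407]
contact_force: [-3.6, 3.9, 25.2]
opening: 0.0003
grip_force: 12.6
shift [-2.7  0.5 -0.3] turn -0.0034 | tcp [ 491.7 -303.   231.7] rot [-3.138 -0.004 -1.407] q6 2.29 t 10.7 open 0.00027316339178582534 grip 12.55719902634155 F [-3.6  3.9 25.2]
```

```bash
python3 -m crank '[[-1,0,0,-40,0],[-1,0,0,-80,0],[-1,0,0,-90,0],[-1,0,0,-90,0]]'; python3 go.py 586.2 16 140 -16.1
python3 - <<'E'
from h import *
p,d=vision.read_camera("top");W=cloud("top",p,d);H,S,V=np.moveaxis(cv2.cvtColor(p,cv2.COLOR_RGB2HSV).astype(int),-1,0)
m=((H>50)&(H<80)&(S>100)&(W[...,2]<.05)&(W[...,0]>.5)&(abs(W[...,1])<.12)).astype(np.uint8)
c=max(cv2.findContours(m,0,1)[0],key=cv2.contourArea)
print(m.sum(),rect(plane("top",c.reshape(-1,2),.005)))
E
```

```text
time: 11.03
tool_pos: [0.4916, -0.3031, 0.3218]
tool_rot: [-3.136, -0.006, -1.407]
contact_force: [0.8, 1.1, 1.1]
opening: 0.0004
grip_force: 0.0
shift [-299.6 -145.1   21.8] turn -1.1264 | tcp [ 491.6 -303.1  321.8] rot [-3.136 -0.006 -1.407] q6 2.29 t 11.0333 open 0.0004356021545503166 grip 0.0 F [0.8 1.1 1.1]
1649 (array([585.8,  19.2]), array([ 68.8, 138.8]), np.float32(-16.6))
```

```bash
python3 -m crank '[[0,-36,-17,0,-0.12],[0,-72,-34,0,-0.24],[0,-108,-52,0,-0.36],[0,-144,-69,0,-0.48],[0,-180,-86,0,-0.6],[0,-216,-104,0,-0.72],[0,-252,-121,0,-0.84],[0,-299.6,-145,10,-1.0],[0,-299.6,-145,20,-1.12],[0,-299.6,-145,20,-1.126],[0,-299.6,-145,20,-1.126]]'; python3 go.py 586.1 17.3 26 -16.5
```

```text
time: 12.0
tool_pos: [0.5847, 0.0179, 0.2947]
tool_rot: [3.14, 0.006, -0.278]
contact_force: [0.8, -0.5, 0.5]
opening: 0.0457
grip_force: 0.0
shift [2.100e+00 1.000e-01 1.097e+02] turn 0.0101 | tcp [584.7  17.9 294.7] rot [ 3.14   0.006 -0.278] q6 1.75 t 12.0 open 0.04567454292990606 grip 0.0 F [ 0.8 -0.5  0.5]
```

```bash
python3 -m crank '[[0,1,0.5,40,0.01],[0,1,0.5,80,0.01],[0,1,0.5,100,0.01],[0,1,0.5,108.5,0.01],[0,1,0.5,108.5,0.01]]'; python3 go.py 586.1 17.3 26 -16.5;  python3 -m crank '[[-1,0,0,0,0],[-1,0,0,0,0],[-1,0,0,0,0],[-1,0,0,0,0],[-1,0,0,0,0],[-1,0,0,0,0],[-1,0,0,0,0]]' 15;python3 go.py 586.1 17.3 26 -16.5
```

```text
time: 12.42
tool_pos: [0.5853, 0.015, 0.1866]
tool_rot: [3.14, 0.005, -0.294]
contact_force: [-0.4, 0.3, -0.3]
opening: 0.0455
grip_force: 0.0
shift [ 0.1 -2.5  1.6] turn -0.0058 | tcp [585.3  15.  186.6] rot [ 3.14   0.005 -0.294] q6 1.76 t 12.4167 open 0.04549053399184333 grip 0.0 F [-0.4  0.3 -0.3]
time: 13.0
tool_pos: [0.5865, 0.0157, 0.1901]
tool_rot: [-3.141, -0.002, -0.292]
contact_force: [-0.4, 1.4, 5.4]
opening: 0.0117
grip_force: 15.0
shift [-0.9 -1.5  5.1] turn -0.0038 | tcp [586.5  15.7 190.1] rot [-3.141e+00 -2.000e-03 -2.920e-01] q6 1.76 t 13.0 open 0.01169902688555983 grip 15.000646859407425 F [-0.4  1.4  5.4]
```

```bash
python3 -m crank '[[-1,0,0,-30,0],[-1,0,0,-60,0],[-1,0,0,-100,0],[-1,0,0,-130,0],[-1,0,0,-130,0]]' 25; python3 go.py 586.1 17.3 156 -16.5
python3 - <<'E'
from h import *
p,d=vision.read_camera("scene");W=cloud("scene",p,d);H,S,V=np.moveaxis(cv2.cvtColor(p,cv2.COLOR_RGB2HSV).astype(int),-1,0)
cv2.imwrite("pics/s6.png",cv2.resize(p[100:400,150:550,::-1],None,fx=2,fy=2,interpolation=cv2.INTER_CUBIC))
m=(H>50)&(H<80)&(S>100)&(W[...,2]>.06)&(W[...,0]>.5)&(abs(W[...,1])<.12)
q=W[m]; A=np.c_[q[:,:2]-[.586,.017],np.ones(len(q))]; print(m.sum(),"plane z fit slopes,z",np.linalg.lstsq(A,q[:,2],rcond=None)[0],rect(q[:,:2]))
E
```

```text
time: 13.42
tool_pos: [0.5875, 0.0154, 0.3259]
tool_rot: [-3.14, -0.012, -0.292]
contact_force: [2.3, -0.5, -0.7]
opening: 0.012
grip_force: 25.0
shift [-2.  -1.3 10.9] turn -0.0035 | tcp [587.5  15.4 325.9] rot [-3.14  -0.012 -0.292] q6 1.76 t 13.4167 open 0.011996422136727289 grip 24.999682903289795 F [ 2.3 -0.5 -0.7]
1687 plane z fit slopes,z [-0.02960014 -0.21093208  0.14092115] (array([585.1,   1.8]), array([ 95.6, 137.8]), np.float32(-17.3))
```

View pics/s6.png

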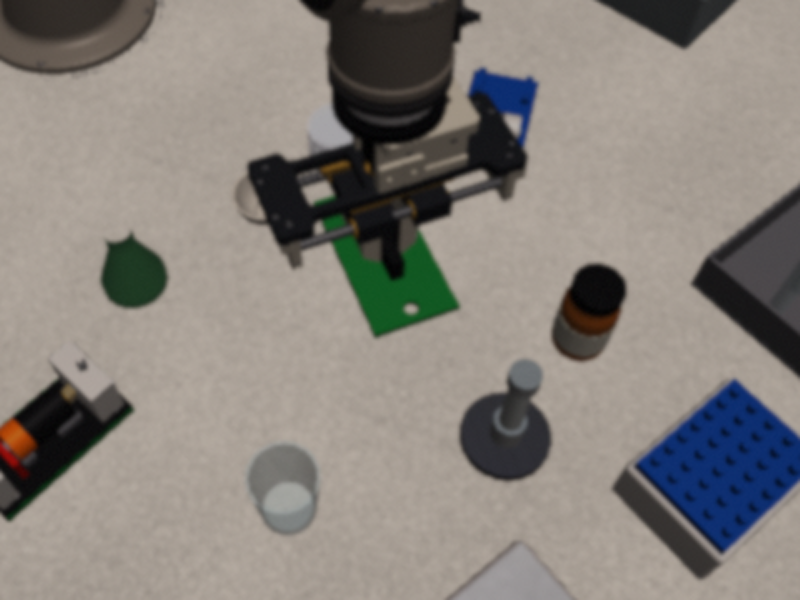

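The cover hangs from the gripper by its bar, crop (390,262). I need a robust tilt check.

```bash
cat > cov.py <<'E'
from h import *
from cell import telemetry
from scipy.spatial.transform import Rotation as R
s=telemetry.observe();r=R.from_euler("xyz",s["tool_rot"])
p,d=vision.read_camera("scene");W=cloud("scene",p,d);H,S,V=np.moveaxis(cv2.cvtColor(p,cv2.COLOR_RGB2HSV).astype(int),-1,0)
T=1000*r.inv().apply((np.nan_to_num(W,nan=9)-s["tool_pos"]).reshape(-1,3)).reshape(W.shape)
T[...,2]-=159   # grasp-point frame, z down
m=(H>50)&(H<80)&(S>100)&(abs(T[...,0])<90)&(abs(T[...,1])<60)&(abs(T[...,2]-25)<25)
m=cv2.erode(m.astype(np.uint8),np.ones((3,3)))>0
q=T[m];k=np.ones(len(q),bool)
for i in range(8):
    c=np.linalg.lstsq(np.c_[q[k][:,:2],np.ones(k.sum())],q[k][:,2],rcond=None)[0]
    e=q[:,2]-np.c_[q[:,:2],np.ones(len(q))]@c; k=abs(e)<max(3,2*np.std(e[k]) if i<4 else 3)
print("grasp frame: slope x,y deg",np.degrees(c[:2]).round(1),"z",c[2].round(1),k.sum(),"/",len(q),"x",q[k][:,0].min().round(1),q[k][:,0].max().round(1),"y",q[k][:,1].min().round(1),q[k][:,1].max().round(1),rect(q[k][:,:2]/1000))
E
python3 cov.py
```

```text
grasp frame: slope x,y deg [-0.  -0.1] z 26.3 1235 / 1255 x -47.4 66.8 y -30.7 34.7 (array([9.8, 1.8]), array([114.1,  65.4]), np.float32(0.3))
```

```bash
cat > hole.py <<'E'
from h import *
from cell import telemetry
from scipy.spatial.transform import Rotation as R
s=telemetry.observe();r=R.from_euler("xyz",s["tool_rot"])
for n in("scene","top"):
    p,d=vision.read_camera(n);H,S,V=np.moveaxis(cv2.cvtColor(p,cv2.COLOR_RGB2HSV).astype(int),-1,0)
    g=((H>50)&(H<80)&(S>100)).astype(np.uint8)
    zt=s["tool_pos"][2]-.159-.0263
    for hx in(57,-57):
        P=s["tool_pos"]+r.apply([hx/1000,0,.1853]); u,v=project(n,P)[0].round().astype(int)
        if not(12<u<628 and 12<v<468): continue
        w=g[v-12:v+13,u-12:u+13]; k,l,st,c=cv2.connectedComponentsWithStats(1-w)
        for i in range(1,k):
            if 6<st[i,4]<90 and st[i,0]>0 and st[i,1]>0 and st[i,0]+st[i,2]<25 and st[i,1]+st[i,3]<25:
                q=plane(n,c[i]+[u-12,v-12],zt)[0]
                print(n,hx,"area",st[i,4],"hole in grasp frame",(1000*r.inv().apply(np.r_[q,zt]-s["tool_pos"]))[:2].round(1),"world",(q*1000).round(1))
E
python3 hole.py
```

```text
scene 57 area 40 hole in grasp frame [56.5  2.4] world [640.   -3.1]
```

```bash
python3 go.py 487.6 -281.6 140 -80.44
```

```text
shift [ -8.3 312.8  18.8] turn 1.1123 | tcp [585.6  15.6 317.5] rot [ 3.141e+00  3.000e-03 -2.920e-01] q6 1.76 t 13.6167 open 0.011944333760503254 grip 24.999684691429138 F [-1.4 -0.9 -2. ]
```

```bash
python3 -m crank '[[-1,-1,34,0,0.12],[-1,-2,68,0,0.24],[-1,-3,102,0,0.36],[-1,-4,136,0,0.48],[-1,-5,170,0,0.6],[-1,-6,204,0,0.72],[-1,-7,238,0,0.84],[-1,-8,272,0,0.96],[-1,-8.3,306,5,1.08],[-1,-8.3,312.8,10,1.112],[-1,-8.3,312.8,18,1.112],[-1,-8.3,312.8,18,1.112]]'; python3 -m crank '[[-1,0,0,0,0],[-1,0,0,0,0]]'; python3 go.py 487.6 -281.6 108 -80.44; python3 cov.py; python3 hole.py
```

```text
time: 14.62
tool_pos: [0.4876, -0.281, 0.2979]
tool_rot: [3.138, 0.005, -1.403]
contact_force: [-1.3, 1.5, -2.6]
opening: 0.012
grip_force: 25.0
time: 14.78
tool_pos: [0.4888, -0.2802, 0.3007]
tool_rot: [3.141, 0.001, -1.401]
contact_force: [0.4, -0.6, -1.4]
opening: 0.0118
grip_force: 25.0
shift [ 1.2  1.4 33.7] turn 0.0033 | tcp [ 488.8 -280.2  300.7] rot [ 3.141e+00  1.000e-03 -1.401e+00] q6 2.31 t 14.7833 open 0.01176037594801345 grip 24.99976873397827 F [ 0.4 -0.6 -1.4]
grasp frame: slope x,y deg [ 0.1 -0. ] z 26.1 890 / 895 x -66.9 66.3 y -35.4 33.0 (array([-0.3, -1.4]), array([133.1,  68.3]), np.float32(0.2))
scene 57 area 43 hole in grasp frame [56.5 -1.1] world [ 499.5 -335.8]
top -57 area 27 hole in grasp frame [-58.9  -0.2] world [ 479.1 -222.2]
```

Run:
```python
from h import *
X=np.array([-.166,.986]);Y=np.array([-.986,-.166])
for n,fn in(("scene","s5.npz"),("top","top0.npz")):
    p=np.load(fn)["p"];g=cv2.cvtColor(p,cv2.COLOR_RGB2GRAY).astype(int)
    for sx in(57,-57):
        P=np.array([.48775,-.2826])+X*sx/1000
        u,v=project(n,[*P,.063])[0].round().astype(int)
        w=g[v-6:v+7,u-6:u+7]; t=np.median(w)-0.25*np.median(w); k,l,st,c=cv2.connectedComponentsWithStats((w<t).astype(np.uint8))
        for i in range(1,k):
            if st[i,4]>3 and st[i,0]>0 and st[i,1]>0 and st[i,0]+st[i,2]<13 and st[i,1]+st[i,3]<13:
                q=plane(n,c[i]+[u-6,v-6],.063)[0]*1000; e=q-P*1000
                print(n,sx,st[i,4],q.round(1),"err X,Y",(e@X).round(1),(e@Y).round(1))
```

```text
scene 57 19 [ 480. -227.] err X,Y -0.9 -1.6
scene -57 21 [ 499.3 -338.9] err X,Y -0.4 -2.0
top 57 13 [ 477.8 -224.9] err X,Y 1.5 0.2
top -57 13 [ 497.9 -335.9] err X,Y 2.7 -1.1
```

```bash
python3 -m crank '[[-1,3,1.5,20,0],[-1,3,1.5,36,0],[-1,3,1.5,36,0],[-1,3,1.5,36,0],[-1,3,1.5,36,0]]'; python3 cov.py; python3 hole.py;  python3 go.py 488 -283 88.1 -80.3
```

```text
time: 15.35
tool_pos: [0.4878, -0.2848, 0.2662]
tool_rot: [-3.141, -0.001, -1.403]
contact_force: [-0.3, -0.2, -0.9]
opening: 0.0116
grip_force: 25.0
grasp frame: slope x,y deg [ 0.2 -0.1] z 26.1 838 / 844 x -67.0 66.0 y -34.9 33.4 (array([-0.5, -0.7]), array([ 68.4, 133. ]), np.float32(-0.1))
scene 57 area 42 hole in grasp frame [56.3 -0.9] world [ 498.4 -340.5]
top -57 area 26 hole in grasp frame [-59.2  -0.2] world [ 478.5 -226.8]
shift [-1.9 -0.6 19.3] turn -0.0019 | tcp [ 487.7 -284.9  266.4] rot [-3.140e+00 -2.000e-03 -1.403e+00] q6 2.31 t 15.5 open 0.011794969330033765 grip 24.999715983867645 F [ 0.2  0.9 -2. ]
```

```bash
python3 -m crank '[[-1,-1.7,-0.3,0,0],[-1,-1.7,-0.3,3,0],[-1,-1.7,-0.3,6,0],[-1,-1.7,-0.3,9,0],[-1,-1.7,-0.3,11,0],[-1,-1.7,-0.3,11,0]]'; python3 go.py 488 -283 88.1 -80.3
```

```text
time: 16.0
tool_pos: [0.4872, -0.2831, 0.2535]
tool_rot: [3.141, 0.001, -1.404]
contact_force: [0.0, -0.7, -2.8]
opening: 0.012
grip_force: 25.0
shift [ 0.  -0.8  6.4] turn -0.0023 | tcp [ 487.2 -283.1  253.5] rot [ 3.141e+00  1.000e-03 -1.404e+00] q6 2.31 t 16.0 open 0.011973074235644357 grip 24.999874234199524 F [ 0.  -0.7 -2.8]
```

No upward force with the underside 5 mm below the pin tips, so the pins are in the holes. I'll lower it the rest of the way.

```bash
python3 -m crank '[[-1,0,-0.3,2,0],[-1,0,-0.3,4,0],[-1,0,-0.3,6,0],[-1,0,-0.3,7,0],[-1,0,-0.3,7,0]]'; python3 go.py 488 -283 88.1 -80.3; python3 cov.py
```

```text
time: 16.42
tool_pos: [0.4876, -0.2831, 0.2472]
tool_rot: [3.142, -0.0, -1.404]
contact_force: [0.8, 0.4, -1.7]
opening: 0.0117
grip_force: 25.0
shift [-0.  -0.4  0.1] turn -0.0022 | tcp [ 487.6 -283.1  247.2] rot [ 3.142 -0.    -1.404] q6 2.31 t 16.4167 open 0.011747217940959126 grip 24.999665021896362 F [ 0.8  0.4 -1.7]
grasp frame: slope x,y deg [0.2 0.1] z 26.1 828 / 837 x -66.8 65.9 y -35.2 33.2 (array([-0.4, -0.9]), array([ 68.4, 132.7]), np.float32(-0.1))
```

```bash
python3 -m crank '[[-1,0,0,1,0],[-1,0,0,2,0],[-1,0,0,2,0]]'; python3 go.py 488 -283 88.1 -80.3
```

```text
time: 16.72
tool_pos: [0.4876, -0.283, 0.2471]
tool_rot: [-3.141, -0.001, -1.404]
contact_force: [-3.8, 2.8, 13.8]
opening: 0.0116
grip_force: 25.0
shift [ 0.  -0.4 -0. ] turn -0.0021 | tcp [ 487.6 -283.   247.1] rot [-3.141e+00 -1.000e-03 -1.404e+00] q6 2.31 t 16.7167 open 0.01156829916775278 grip 25.00256985425949 F [-3.8  2.8 13.8]
```

Firm contact at seat height. Releasing and backing off straight up.

```bash
python3 -m crank '[[-1,0,0,-1.5,0],[-0.2,0,0,-1.5,0],[-0.2,0,0,-1.5,0],[-0.2,0,0,-1.5,0],[-0.2,0,0,-1.5,0],[-0.2,0,0,-20,0],[-0.2,0,0,-60,0],[-0.2,0,0,-100,0],[-0.2,-40,0,-120,0],[-0.2,-80,0,-120,0],[-0.2,-120,0,-120,0],[-0.2,-160,0,-120,0]]'; python3 -m crank '[[-0.2,-40,0,0,0],[-0.2,-40,0,0,0],[-0.2,-40,0,0,0]]'
python3 - <<'E'
from h import *
p,d=vision.read_camera("scene");W=cloud("scene",p,d);H,S,V=np.moveaxis(cv2.cvtColor(p,cv2.COLOR_RGB2HSV).astype(int),-1,0)
cv2.imwrite("pics/s7.png",cv2.resize(p[60:400,60:500,::-1],(776,600)))
D=W[...,:2]-[.4878,-.2826];a=np.radians(99.7);X=np.array([np.cos(a),np.sin(a)]);mx=D@X;my=D@np.array([-X[1],X[0]])
m=(H>50)&(H<80)&(S>100)&(abs(mx)<.08)&(abs(my)<.045)&(W[...,2]>.05)
q=np.c_[mx[m],my[m],W[...,2][m]]*1000;c=np.linalg.lstsq(np.c_[q[:,:2],np.ones(len(q))],q[:,2],rcond=None)[0]
print(m.sum(),"slope deg",np.degrees(c[:2]).round(2),"top z",c[2].round(1),rect(q[:,:2]/1000))
E
```

```text
time: 17.72
tool_pos: [0.4603, -0.1238, 0.3656]
tool_rot: [-3.141, -0.0, -1.405]
contact_force: [0.9, 0.7, 0.1]
opening: 0.0366
grip_force: 0.0
time: 17.97
tool_pos: [0.4541, -0.0841, 0.3655]
tool_rot: [-3.141, -0.0, -1.4]
contact_force: [-0.7, -0.0, 0.7]
opening: 0.0366
grip_force: 0.0
2896 slope deg [0.19 0.79] top z 62.9 (array([-0. , -0.5]), array([ 72.8, 137.4]), np.float32(-0.3))
```

View pics/s7.png

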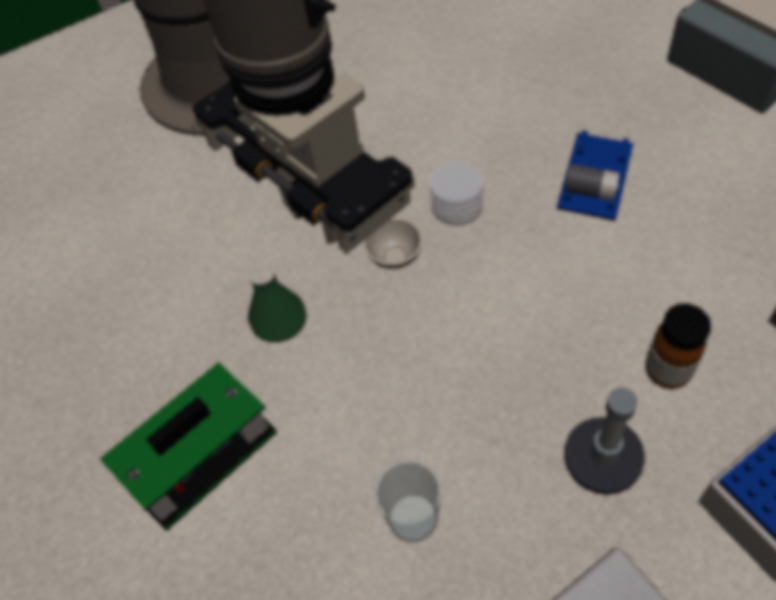

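The cover lies flat at the seat height, with pins showing through both holes at (232,393) and (134,473). The spent cell is still in the rack at (592,182), the glassware and burner are in place, and the arm is clear.

```bash
python3 -c "
from cell import ticket; print(ticket.hand_in())"
```

```text
the job is handed in; nothing more can be done
None
```

The fresh cell was loaded and pressed down level in the module, the cover was seated over both pins and released, and the job was handed in at about 18 s; the judging result was not shown.

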